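# Close the filter housing and swing its clamp over

### The job

The printer's gas filter housing has a fresh cartridge in it: put its lid back on and turn it until its key drops into the cartridge's notch and the lid lies fully home, flat all round. Then swing the hold-down clamp right round over the lid (if the clamp will not budge, its locking plunger is still down: pull the knob up first). Do not knock the other things on the bench about.

Things in the scene. Friction and masses are not known exactly. Their poses are not given: they have to be found in the camera images.
- lid_handle (a point): Centre of the lid's bar handle: bar 104 mm long (lid x), 14 wide, 20 tall, with a 26 mm gap under it. The lid, round plain aluminium, 0.55 kg, lies right way up: flange 156 mm across, 10 thick, its underside 46 mm below this point; below that a chamfered spigot 109 mm across, 14 deep, on which it stands on the bench (this point 60 mm up). z is up.
- lid_key (a point): Lowest point of the lid's one key: a round-nosed radial rib under the flange, in line with the handle on the lid's -x side. 10 mm wide, reaches 8 mm below the flange's underside, from 59 to 77 mm from the lid's axis (this point at 68 mm). Same axes as the handle.
- pot_mouth (a point): Centre of the mouth of the filter housing (steel pot fixed to the bench), level with the cartridge's flange ring that the lid lies on: 114 mm inside (spigot has 2.5 mm play each side), 156 outside, 120 above the bench. Lid home: handle centre 46 mm above this point; with the key riding on the ring the lid is 8 mm higher, or leans 3 degrees if let go. Housing axes: z up, clamp at -y.
- pot_notch_side (a point): Middle of the stretch of the ring where its one notch lies: ring's top face, 68 mm from the mouth's centre, at the housing's -x. The notch, 13 mm wide, is cut across the whole ring, 12 mm deep. The cartridge was dropped in by hand, so the notch is anywhere up to 0.6 rad round the ring to either side of here; its angle is not given. Its seal keeps the cartridge from turning.
- clamp_pivot (a point): Top face of the clamp's arm on its vertical pivot axis, 145 mm above the bench, 105 mm from the mouth's centre towards the housing's -y. Arm: steel bar 24 mm wide, 12 thick; nose reaches 64 mm from the pivot, tail 60 mm the other way. It passes 3 mm above the flange of a lid that is home; a lid riding on its key stands in the way.
- clamp_knob (a point): On the axis of the plunger's round black knob (26 mm across, 22 tall, spins freely) on the clamp's tail, 45 mm from the pivot. This point turns with the arm but does not rise with the knob: it is the knob's centre when fully down, 167 mm above the bench. Pulls up 14 mm, stays where left (3 N). The pin locks the parked clamp unless the knob is up about 10 mm; how it was left is not given.
- clamp (a joint): Angle of the hold-down clamp. 0: parked, nose to the housing's +x, tail and knob to its -x. Grows counter-clockwise from above to its stop at 1.57, where the nose points to the lid's centre over its flange and the knob is beyond the pivot. May be swung by the knob. Some friction (3 N at the knob); stays where left. The locked clamp has about 0.03 rad of play.
Things that resemble listed ones, but are neither listed nor needed, are in the scene too. Leave any brown or green look-alike of the part that bears lid_handle alone.

How it is judged:
On the way:
1. the lid lies home on the housing, key in its notch, the clamp still parked (z of lid_handle in the frame of pot_mouth between 0.042 and 0.0485 m and horizontal distance between lid_handle and pot_mouth below 0.006 m and angle between lid_handle's own z axis and vertical below 0.025 rad and value of joint clamp below 0.7 rad), for 0.2 s.
At the end, for the whole second after the job is handed in: The lid is at rest fully home on the housing: handle centre within 2.5 mm of its home height, within 6 mm of the mouth's axis, tilted less than 0.025 rad; and the clamp is swung over it, past 1.3 rad (z of lid_handle in the frame of pot_mouth between 0.042 and 0.0485 m and horizontal distance between lid_handle and pot_mouth below 0.006 m and angle between lid_handle's own z axis and vertical below 0.025 rad and value of joint clamp above 1.3 rad and linear speed of lid below 0.02 m/s); the robot touches nothing.
It fails at once if another loose thing on the bench is shifted by more than 30 mm or knocked over (distance of any of build_plate, old_cartridge, parts_tray, impeller, jar, bottle, brush, wrench from where it was at the start of the episode above 0.03 m).
It also fails if it takes over 72 s, if anything falls off the work surface, if the arm or the gripper's body presses on something with over 40 N, if the wrist force passes 120 N, or if a joint passes its speed limit or range.

### The arm

A 6-joint arm with a two-finger parallel gripper is mounted at the origin on the work surface. World frame = base frame: x ahead of the robot, y to its left, z up, the work surface at z = 0. Lengths are in m, angles in rad, forces in N, time in s.
With the tool pointing down it reaches from about 0.15 to 0.775 m from the base axis. Payload 6.1 kg.
Tool frame: the origin (TCP) lies on the centre line of the jaws, within the pads' length; the fingertips stand 22 mm ahead of it and the grasp point (between the pads) lies 3 mm ahead of it (robot.tcp_to_tips is the distance from the TCP to the fingertips, in m); z points along the fingers, y is the line along which they close (so a half turn about z gives the same grasp; the last joint's range is limited). The gripper opens to 85 mm and grips with 20 to 120 N. Pads are 22 mm wide; open, the fingers measure 114 mm over their backs; the gripper's body (76 mm by 85 mm) begins 54 mm behind the grasp point. The pads swing forward as they close: fully open they stand 13 mm farther back than shut.
Start: joints at [-1.103, 0.126, -0.04, 1.405, 0, 1.571], TCP at [0.237, -0.469, 0.253] pointing down, gripper open.
Joint ranges: [-2.72, 2.72], [-0.95, 1.95], [-1.27, 1.35], [-1.78, 2.02], [-1.46, 1.47], [-3.14, 3.14]. Speed limits (rad/s): [2.39, 2.39, 3.01, 3.14, 3.14, 3.14].

### API

Orientations are given as a 3x3 rotation matrix whose columns are the frame's x, y, z axes.
In Python, from rig import robot, get_image, get_calibration gives the robot as it stands. The module is installed in compiled form; this text tells all that it offers.
- The arm moves only by the tool apply_moves, never from a script. Its argument "targets" is a list of rows, each a list of 4 numbers: the shift along the tool's x, y, z in cm, then the turn about the tool's z in degrees. In form: [[x, y, z, twist], ...]. A call has exactly 10 rows; each row shifts and turns the commanded pose from where the row before left it, along the tool's axes as they then stand; what a row does not reach is not made up. A row lasts 1/8 s, in which the tool goes at most 62.5 mm and 10.7 degrees, less where a joint would pass 70% of its speed; a pose out of reach is approached as far as the arm can. A call with a gripper value outside its range is refused whole. "gripper" is the opening, from -1 (shut) to 1 (fully open), so that 0 is half open, set as the call begins (left out, the last holds). The fingers move at their own pace and stop on an object; "squeeze" is the grip in N (left out, the last holds). Time passes only in rows, so rows that do not move let the fingers close, or fill a call up. It gives the time, the measured TCP pose, the force, the opening and the grip force at its end, in the units of the state.
- robot.observe(): the state, without advancing time (a new reading comes with each control period).
- get_image(name): name is "side" or "top"; returns the picture (480x640x3 uint8, red, green, blue); there is no depth.
- get_calibration(name): a dict with "intrinsics" (3x3 intrinsics, pixels), "R" (3x3) and "t" (3): a world point X has camera coordinates R X + t. Camera axes: x right, y down, z forward; pixel columns grow to the right and rows downward; lengths in m; the calibration is good to about 2 mm. A picture is of the moment at which its call begins. get_calibration takes no time and is no camera call.
- robot.finish_job(): hands the job in; it is judged then, once.
The state is a dict: "time_s": time; "qpos": joint angles; "qd": joint speeds; "joint_efforts": joint torques, N m; "eef_pos": TCP position; "eef_rot": TCP orientation; "contact_force": force on the tool from outside, world axes, zero at the start; "torque": the same for the moment, N m; "finger_gap": opening from 0.0 (shut) to 1.0 (fully open); "grip_force": force on a finger pad.
Only numpy, scipy, OpenCV 4.12 (cv2) and the standard library are available. Lean on these libraries where they do the work, as an engineer would, in place of code of your own. Each camera call takes 0.05 s, during which the arm holds its last target. There are 200 camera calls.

## Working session

There is one attempt and no reset: what is moved stays moved. The work goes in short steps, Python scripts to look and compute and a tool call to move; the robot and the scene stay as the last step left them, time stands still between calls to the robot, and variables do not carry over. Pictures are saved under pics/ and viewed, at most 10 in all, crops included, and the job is handed in when it is done.

Besides the shell and the picture viewer there is one more tool, called after "Call:" as name(argument=value, ...), one argument or row to a line, values as JSON. apply_moves: Moves the arm, as the interface text tells. Its arguments: {"type":"object","properties":{"targets":{"type":"array"},"gripper":{"type":"number"},"squeeze":{"type":"number"}},"required":["targets"]}

```bash
mkdir -p pics
python3 - <<'E'
from rig import robot,get_image,get_calibration
import cv2
for n in("side","top"):
    cv2.imwrite(f"pics/{n}0.png",get_image(n)[:,:,::-1])
    c=get_calibration(n);print(n,c)
print(robot.observe())
E
```

```text
side {'intrinsics': array([[465.57285366,   0.        , 316.11042838],
       [  0.        , 465.57285366, 242.56245755],
       [  0.        ,   0.        ,   1.        ]]), 'R': array([[-0.99672099, -0.07871609, -0.01873619],
       [-0.02348722,  0.50303866, -0.86394471],
       [ 0.07743138, -0.86067176, -0.50323801]]), 't': array([0.4671488 , 0.05905468, 1.27192005])}
top {'intrinsics': array([[501.58695482,   0.        , 318.16919729],
       [  0.        , 501.58695482, 243.44863289],
       [  0.        ,   0.        ,   1.        ]]), 'R': array([[ 8.04621737e-03, -9.99967326e-01, -7.78332638e-04],
       [-9.96814551e-01, -7.95908110e-03, -7.93561826e-02],
       [ 7.93473949e-02,  1.41437039e-03, -9.96846021e-01]]), 't': array([0.12791865, 0.45886046, 1.11783915])}
{'time_s': 0.1, 'qpos': array([-1.10300296e+00,  1.26336909e-01, -4.04999915e-02,  1.40538996e+00,
        2.65553865e-06,  1.57078563e+00]), 'qd': array([ 0.00052153, -0.00158121,  0.00276818,  0.00242283,  0.00210362,
        0.00036007]), 'joint_efforts': array([-3.10447358e-03, -4.36900091e+01,  3.53609347e+01,  1.35284843e-02,
       -3.33557891e-04,  3.68078389e-06]), 'eef_pos': array([ 0.23658438, -0.46830334,  0.25260049]), 'eef_rot': array([[ 8.92560650e-01,  4.50926904e-01, -6.42683382e-04],
       [ 4.50927362e-01, -8.92559735e-01,  1.27804339e-03],
       [ 2.67083791e-06, -1.43053476e-03, -9.99998977e-01]]), 'contact_force': array([ 0.38052177,  0.15705355, -0.60705215]), 'torque': array([ 0.02164854, -0.02297559,  0.0184896 ]), 'grip_force': 0.0, 'finger_gap': 0.9994225100602192}
```

View pics/side0.png

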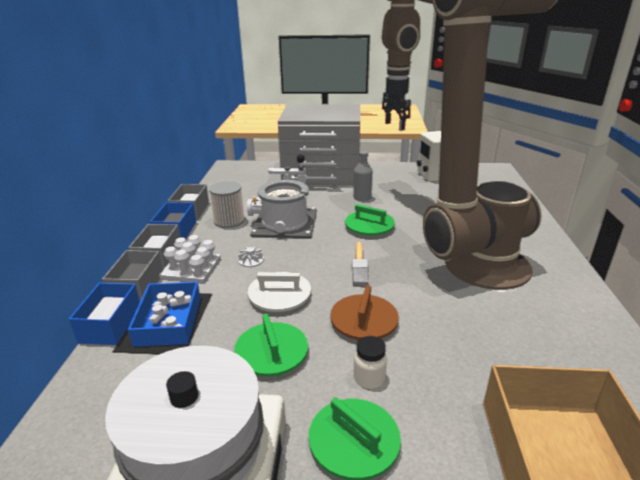

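View pics/top0.png

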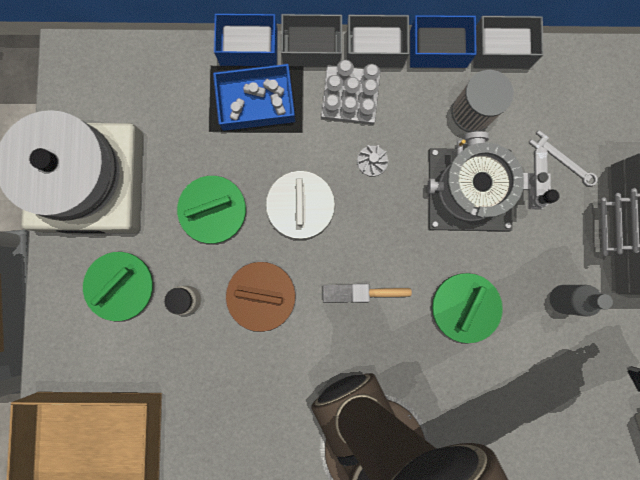

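The side view shows the plain lid at (279,290) and the pot at (284,205). In the top view the lid is at (300,204), the pot mouth at (483,181), and the clamp at about (541,190) with its knob near (550,196). 

Lid candidates in the top view are green (211,209), green (118,286), green (467,308), brown (261,296) and plain (300,204). I choose the plain one and check it in a close crop.

Run:
```python
import cv2,numpy as np
t=cv2.imread("pics/top0.png");s=cv2.imread("pics/side0.png")
def crop(im,x,y,w,h,W,H): return cv2.resize(im[y:y+h,x:x+w],(W,H),interpolation=cv2.INTER_CUBIC)
a=np.vstack([np.hstack([crop(t,420,120,133,100,400,300),crop(t,250,160,133,100,400,300)]),
 np.hstack([crop(s,235,145,100,75,400,300),crop(s,235,255,100,75,400,300)])])
cv2.imwrite("pics/c1.png",a)
```

```text
(no output)
```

View pics/c1.png

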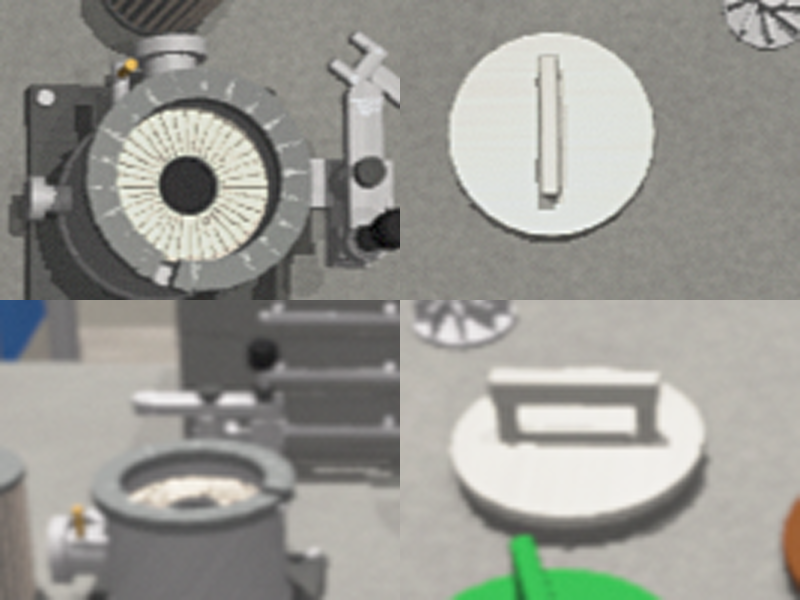

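```bash
cat > h.py <<'E'
import numpy as np,cv2
from rig import robot,get_image,get_calibration
C={n:get_calibration(n) for n in("side","top")}
def plane(n,px,z):
    c=C[n];d=c["R"].T@np.linalg.solve(c["intrinsics"],[*px,1]);o=-c["R"].T@c["t"]
    return o+d*(z-o[2])/d[2]
def proj(n,X):
    c=C[n];q=c["intrinsics"]@(c["R"]@np.asarray(X,float)+c["t"]);return q[:2]/q[2]
def tri(ps,pt):
    A=[];b=[]
    for n,p in(("side",ps),("top",pt)):
        c=C[n];P=c["intrinsics"]@np.c_[c["R"],c["t"]]
        for i in(0,1):
            r=p[i]*P[2]-P[i];A.append(r[:3]);b.append(-r[3])
    x,res,*_=np.linalg.lstsq(np.array(A),np.array(b),rcond=None);return x,res
def circ(n,c,r,z,k=72): return np.array([proj(n,[c[0]+r*np.cos(a),c[1]+r*np.sin(a),z]) for a in np.linspace(0,2*np.pi,k)])
def crop(im,x,y,w,h,W,H): return cv2.resize(im[y:y+h,x:x+w],(W,H),interpolation=cv2.INTER_CUBIC)
E
python3 - <<'E'
from h import *
t=cv2.imread("pics/top0.png");s=cv2.imread("pics/side0.png")
L=lambda x,y:(420+x/3.0075,120+y/3)
print("pot",plane("top",L(200,180.5),.12), "notch",plane("top",L(163,275),.12))
for z in(.18,.165): print("knob?",plane("top",L(390,228),z))
print("pivot",plane("top",L(370,170),.15))
l=lambda x,y:(250+x/3.0075,160+y/3)
print("lid rim c",plane("top",l(552,134.5),.024) if 0 else plane("top",l(152,134.5),.024))
print("h ends",plane("top",l(148,55),.07),plane("top",l(150,193),.07))
print("knob tri",tri((300.5,233.0-75),L(390,228)))
a=np.vstack([np.hstack([crop(t,455,190,50,37,400,300),crop(t,525,160,50,37,400,300)]),
 np.hstack([crop(s,240,270,80,60,400,300),crop(s,255,145,60,45,400,300)])])
a=a.copy();cv2.imwrite("pics/c2.png",a)
E
```

```text
pot [ 0.58468774 -0.21794253  0.12      ] notch [ 0.5183498  -0.19123585  0.12      ]
knob? [ 0.5416468  -0.32062106  0.18      ]
knob? [ 0.54433484 -0.32758327  0.165     ]
pivot [ 0.58644699 -0.32223094  0.15      ]
lid rim c [0.54488422 0.17226494 0.024     ]
h ends [0.59604807 0.17407711 0.07      ] [0.49496424 0.17151847 0.07      ]
knob tri (array([ 0.54105194, -0.319533  ,  0.18235528]), array([0.01596059]))
```

View pics/c2.png

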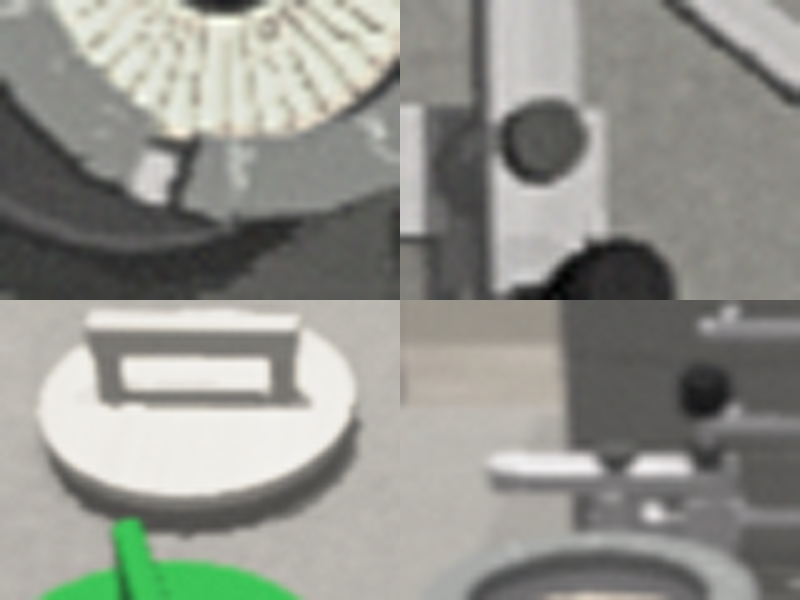

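The close crop confirms the plain lid. Its handle lies along world x at about (0.545, 0.172), the same by rim and by handle ends. The ring notch is at top px ≈(475.6,211). The knob triangulates to z≈0.18, which suggests the plunger is already up.

Call:
apply_moves(
  targets=[
    [0, 0, -1, 8.5],
    [0, 0, -1, 8.5],
    [0, 0, -1, 8.5],
    [2.7, -5.3, 0, 0],
    [2.7, -5.3, 0, 0],
    [2.7, -5.3, 0, 0],
    [2.7, -5.3, 0, 0],
    [2.7, -5.3, 0, 0],
    [2.7, -5.3, 0, 0],
    [2.7, -5.3, 0, 0],
  ],
  gripper=0.2,
  squeeze=60,
)

```text
time_s: 1.35
eef_pos: [0.4176, -0.0915, 0.2832]
eef_rot: [[1.0, 0.023, 0.0], [0.023, -1.0, -0.0], [0.0, 0.0, -1.0]]
contact_force: [1.1, -0.6, -0.9]
finger_gap: 0.605
grip_force: 0.0
```

Run:
```python
from h import *
p=plane("top",(486.5,180.2),.12)
for q in((475.6,211.2),(472,211),(478.9,211)):
    n=plane("top",q,.12)-p;print("notch",n,np.hypot(*n[:2]),np.pi-np.arctan2(n[1],n[0]))
for z in(.167,.181):print(z,proj("side",[.541,-.322,z]),proj("top",[.541,-.322,z]))
print(proj("side",[.586,-.323,.145]))
# ring outline in the side view vs. the estimate
for a in(0,np.pi/2,np.pi,-np.pi/2): print(proj("side",p+.078*np.array([np.cos(a),np.sin(a),0])),proj("top",p+.078*np.array([np.cos(a),np.sin(a),0])))
```

```text
notch [-0.0652696  0.0237842  0.       ] 0.0694680446095429 0.3494446795695483
notch [-0.06491088  0.03123359  0.        ] 0.07203443453523731 0.4484757058626405
notch [-0.0647975   0.01694217  0.        ] 0.0669757647534023 0.2557381948851658
0.167 [300.70582955 162.26107698] [547.36792586 197.46775506]
0.181 [300.55204633 158.12938734] [550.62668321 196.24418028]
[287.29471237 168.41004922]
[258.84886216 188.05328961] [485.80792325 143.44778136]
[280.01225377 199.0405187 ] [449.02317986 179.90853169]
[308.6978534  188.78151326] [487.20032893 217.39044473]
[287.00118319 178.73500935] [523.98473917 180.4915299 ]
```

Call:
apply_moves(
  targets=[
    [2.66, -5.2, 0, 0],
    [2.66, -5.2, 0, 0],
    [2.66, -5.2, 0, 0],
    [2.66, -5.2, 0, 0],
    [2.66, -5.3, 0, 0],
    [0, 0, 4, 0],
    [0, 0, 4, 0],
    [0, 0, 4, 0],
    [0, 0, 3, 0],
    [0, 0, 1, 0],
  ],
)

```text
time_s: 2.6
eef_pos: [0.5435, 0.0981, 0.1247]
eef_rot: [[0.989, 0.146, -0.015], [0.147, -0.987, 0.064], [-0.005, -0.065, -0.998]]
contact_force: [0.3, 0.5, 0.4]
finger_gap: 0.6
grip_force: 0.0
```

Run:
```python
from h import *
o=robot.observe();print(o["qpos"],o["qd"],o["eef_pos"],o["eef_rot"])
cv2.imwrite("pics/s1.png",get_image("side")[:,:,::-1])
o=robot.observe();print(o["qpos"],o["eef_pos"])
```

```text
[ 0.14622237  0.2107198  -0.22299682  1.14226738  0.06552247  3.14058784] [ 0.00340956  0.01703682 -0.0854621  -0.14903849  0.00542396 -0.00044701] [0.54348242 0.09814129 0.1246686 ] [[ 0.98916898  0.14604718 -0.01466119]
 [ 0.14669184 -0.9871082   0.06402265]
 [-0.00512186 -0.0654799  -0.99784074]]
[ 0.14621317  0.21088832 -0.22280544  1.14193668  0.06549984  3.14059058] [0.5437206  0.09816499 0.12465886]
```

View pics/s1.png

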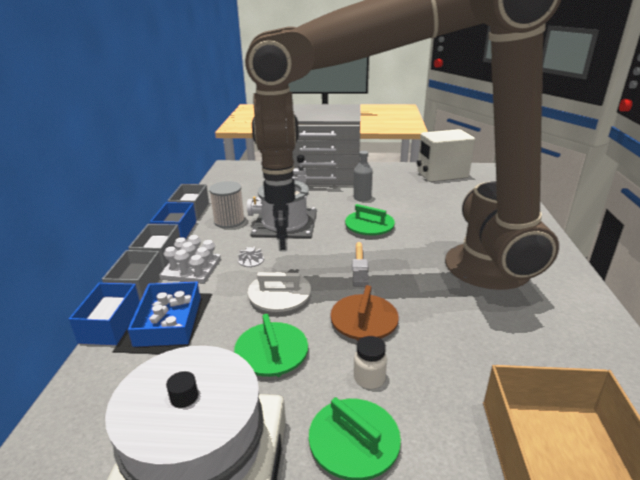

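The last joint ran into its range limit, so I will use the half-turned grasp instead by twisting back about 173°.

Call:
apply_moves(
  targets=[
    [0, 0, -0.5, -10],
    [0, 0, -0.5, -10],
    [0, 0, 0, -10],
    [0, 0, 0, -10],
    [0, 0, 0, -10],
    [0, 0, 0, -10],
    [0, 0, 0, -10],
    [0, 0, 0, -10],
    [0, 0, 0, -10],
    [0, 0, 0, -10],
  ],
)

```text
time_s: 3.9
eef_pos: [0.5458, 0.0977, 0.1386]
eef_rot: [[-0.321, 0.947, -0.009], [0.945, 0.321, 0.065], [0.064, 0.013, -0.998]]
contact_force: [0.2, -0.3, -0.2]
finger_gap: 0.599
grip_force: 0.0
```

Call:
apply_moves(
  targets=[
    [4, 1, -2, -10.4],
    [3, 1, -2, -10.4],
    [0, 0, -1, -10.4],
    [0, 0, 0, -10.4],
    [0, 0, 0, -10.4],
    [0, 0, 0, -10.4],
    [0, 0, 0, -10.4],
    [0, 0, 0, -10.4],
    [0, 0, 0, -10.4],
    [0, 0, 0, -10.4],
  ],
)

```text
time_s: 5.15
eef_pos: [0.5373, 0.1666, 0.1932]
eef_rot: [[-0.841, -0.541, -0.009], [-0.54, 0.839, 0.065], [-0.028, 0.059, -0.998]]
contact_force: [0.2, -0.4, -1.0]
finger_gap: 0.601
grip_force: 0.0
```

Call:
apply_moves(
  targets=[
    [0, 0, 0, -10.4],
    [0, 0, 0, -10.4],
    [0, 0, 0, -10.4],
    [0, 0, 0, -10.4],
    [0, 0, 0, -10.4],
    [0, 0, 0, -10.4],
    [0, 0, 0, -10.4],
    [0, 0, 0, -10.4],
    [0, 0, 0, -10.4],
    [0, 0, 0, -10.4],
  ],
)

```text
time_s: 6.4
eef_pos: [0.5373, 0.1666, 0.1932]
eef_rot: [[0.728, -0.685, -0.009], [-0.683, -0.727, 0.065], [-0.051, -0.042, -0.998]]
contact_force: [-0.8, 0.1, -0.3]
finger_gap: 0.596
grip_force: 0.0
```

Run:
```python
from rig import robot
o=robot.observe();print(o["time_s"],o["qpos"],o["eef_pos"],o["eef_rot"])
```

```text
6.4 [ 0.26900212  0.19494843 -0.09022336  1.27664371  0.06517854 -2.11778448] [0.53727823 0.16659733 0.19323162] [[ 0.72838385 -0.68511443 -0.00867086]
 [-0.68327188 -0.72724974  0.06517175]
 [-0.05095599 -0.04154549 -0.99783639]]
```

Call:
apply_moves(
  targets=[
    [0, 0, 0, -10.4],
    [0, 0, 0, -10.4],
    [0, 0, 0, -10.4],
    [0, 0, 0, -10.4],
    [0, 0, 0, -10.4],
    [0, 0, 0, -4.5],
    [-0.35, 1.45, 0, 0],
    [-0.35, 1.45, 0, 0],
    [-0.35, 1.45, 0, 0],
    [-0.35, 1.45, 0, 0],
  ],
)

```text
time_s: 7.65
eef_pos: [0.5321, 0.1224, 0.1879]
eef_rot: [[0.98, 0.197, -0.006], [0.197, -0.979, 0.052], [0.004, -0.052, -0.999]]
contact_force: [0.1, 0.4, -0.9]
finger_gap: 0.598
grip_force: 0.0
```

Run:
```python
from rig import robot
o=robot.observe();print(o["time_s"],o["qpos"],o["eef_pos"],o["eef_rot"])
```

```text
7.65 [ 0.19987109  0.16925074 -0.13250637  1.26497081  0.05245091 -3.14019141] [0.53213323 0.12242733 0.18793575] [[ 0.98036122  0.19710546 -0.00642706]
 [ 0.19716975 -0.97897922  0.0521898 ]
 [ 0.00399493 -0.05243208 -0.9986165 ]]
```

Call:
apply_moves(
  targets=[
    [-0.35, 1.45, 0, 0],
    [-0.35, 1.45, 0, 0],
    [-0.35, 1.45, 0, 0],
    [-0.35, 1.45, 0, 0],
    [-0.35, 1.45, 0, 0],
    [-0.35, 1.45, 0, 0],
    [0, 0, 0, 0],
    [0, 0, 0, 0],
    [0, 0, 0, 0],
    [0, 0, 0, 0],
  ],
)

```text
time_s: 8.9
eef_pos: [0.5196, 0.0772, 0.1844]
eef_rot: [[0.991, 0.136, 0.001], [0.136, -0.991, 0.02], [0.004, -0.02, -1.0]]
contact_force: [-0.4, 0.5, 0.0]
finger_gap: 0.602
grip_force: 0.0
```

Run:
```python
from rig import robot
o=robot.observe();print(o["time_s"],o["qpos"],o["eef_pos"],o["eef_rot"])
```

```text
8.9 [ 0.13723941  0.13177924 -0.18365247  1.25156344  0.01969899 -3.14054805] [0.51955229 0.07719257 0.18438354] [[ 0.99073271  0.13582178  0.00106988]
 [ 0.13577337 -0.99053738  0.02003245]
 [ 0.00378059 -0.01970154 -0.99979876]]
```

Call:
apply_moves(
  targets=[
    [-0.3, 1.45, 0, 0],
    [-0.3, 1.45, 0, 0],
    [-0.3, 1.45, 0, 0],
    [-0.2, 1.0, 0, 0],
    [0, 0, 0, 0],
    [0, 0, 0, 0],
    [0, 0, 0, 0],
    [0, 0, 0, 0],
    [0, 0, 0, 0],
    [0, 0, 0, 0],
  ],
)

```text
time_s: 10.15
eef_pos: [0.512, 0.0499, 0.1837]
eef_rot: [[0.995, 0.097, 0.004], [0.097, -0.995, -0.001], [0.004, 0.001, -1.0]]
contact_force: [0.2, -0.8, 0.1]
finger_gap: 0.601
grip_force: 0.0
```

Run:
```python
from h import *
o=robot.observe();print(o["time_s"],o["qpos"],o["eef_pos"],o["eef_rot"])
s=np.mean([get_image("side")[:,:,::-1].astype(float) for _ in range(4)],0)
s=np.clip(s*1.0,0,255).astype(np.uint8)
for sg in(1,-1):print([np.round(proj("side",[.545+sg*.077,.1725+dy,z]),1) for dy,z in((.005,.006),(-.005,.006),(.005,.014),(0,.024))])
cv2.imwrite("pics/c3.png",np.hstack([crop(s,240,282,32,24,400,300),crop(s,288,282,32,24,400,300)]))
```

```text
10.15 [ 9.77493973e-02  1.11853721e-01 -2.07740869e-01  1.24750706e+00
 -1.19331330e-03 -3.14059331e+00] [0.51198603 0.0498784  0.18372739] [[ 9.95316566e-01  9.65947384e-02  3.79348866e-03]
 [ 9.65985231e-02 -9.95323084e-01 -8.27040033e-04]
 [ 3.69585911e-03  1.18961205e-03 -9.99992463e-01]]
[array([249.4, 294. ]), array([250.2, 291.6]), array([249.1, 291.4]), array([249.1, 286.9])]
[array([310.7, 296. ]), array([311.1, 293.5]), array([310.6, 293.3]), array([310.7, 288.9])]
```

View pics/c3.png

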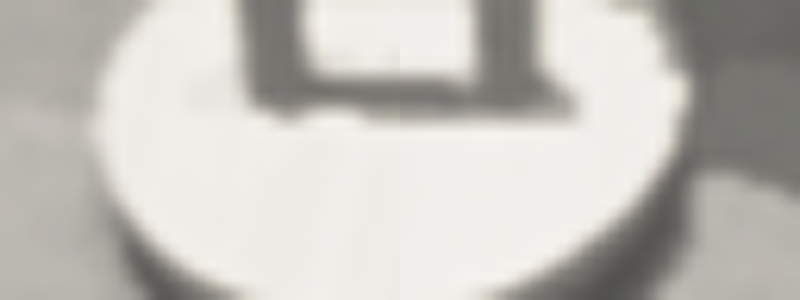

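The tilt is removed. The key cannot be seen from here, so I will grasp the lid, lift it, and look for the key in the air.

Call:
apply_moves(
  targets=[
    [0, 0, 0, 4.2],
    [1.2, -4.1, 0, 0],
    [1.2, -4.1, 0, 0],
    [1.2, -4, 0, 0],
    [0, 0, 3, 0],
    [0, 0, 3, 0],
    [0, 0, 3, 0],
    [0, 0, 2, 0],
    [0, 0, 1.1, 0],
    [0, 0, 0, 0],
  ],
)

```text
time_s: 11.6
eef_pos: [0.5453, 0.1724, 0.0623]
eef_rot: [[1.0, 0.023, 0.003], [0.023, -1.0, -0.001], [0.003, 0.001, -1.0]]
contact_force: [-0.4, -0.6, -0.0]
finger_gap: 0.6
grip_force: 0.0
```

Call:
apply_moves(
  targets=[
    [0, 0, 0, 0],
    [0, 0, 0, 0],
    [0, 0, 0, 0],
    [0, 0, 0, 0],
    [0, 0, -1, 0],
    [0, 0, -2, 0],
    [0, 0, -3, 0],
    [0, 0, -3, 0],
    [0, 0, -3, 0],
    [0, 0, 0, 0],
  ],
  gripper=-1,
  squeeze=80,
)

```text
time_s: 12.85
eef_pos: [0.546, 0.1729, 0.1846]
eef_rot: [[1.0, 0.023, 0.007], [0.023, -1.0, 0.0], [0.007, 0.0, -1.0]]
contact_force: [0.2, 0.5, -6.9]
finger_gap: 0.152
grip_force: 78.4
```

Run:
```python
from h import *
o=robot.observe();print(o["time_s"],o["qpos"],o["eef_pos"],o["eef_rot"])
s=get_image("side")[:,:,::-1]
p=proj("side",[.545,.1725,.18-.046]);print(p)
x,y=int(p[0])-60,int(p[1])-60
cv2.imwrite("pics/c4.png",crop(s,x,y,120,90,800,600))
```

```text
12.85 [ 3.07594614e-01  2.18274775e-01 -7.89940894e-02  1.26684008e+00
 -2.00504956e-03 -2.85733949e+00] [0.54603344 0.17288707 0.18459547] [[ 9.99703391e-01  2.33324524e-02  6.98051308e-03]
 [ 2.33322268e-02 -9.99727760e-01  1.13760359e-04]
 [ 6.98126701e-03  4.91442974e-05 -9.99975629e-01]]
[277.04351576 249.87943841]
```

View pics/c4.png

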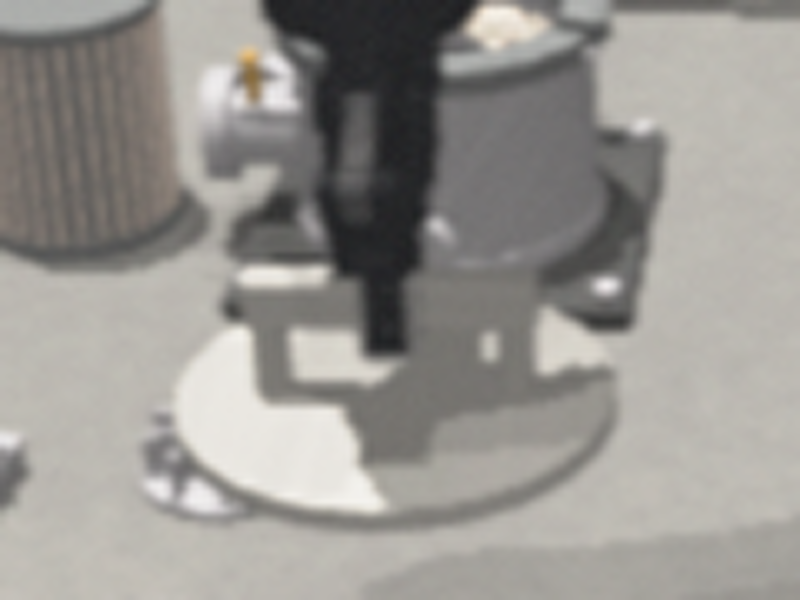

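Call:
apply_moves(
  targets=[
    [0, 0, 0, 9],
    [0, 0, 0, 9],
    [0, 0, 0, 9],
    [0, 0, 0, 9],
    [0, 0, 0, 9],
    [0, 0, 0, 9],
    [0, 0, 0, 9],
    [0, 0, 0, 9],
    [0, 0, 0, 8],
    [0, 0, 0, 0],
  ],
)

```text
time_s: 14.15
eef_pos: [0.5441, 0.1723, 0.1805]
eef_rot: [[0.198, -0.98, 0.0], [-0.98, -0.198, -0.002], [0.002, 0.0, -1.0]]
contact_force: [-0.2, 0.3, -5.1]
finger_gap: 0.15
grip_force: 78.2
```

Run:
```python
from h import *
s=get_image("side")[:,:,::-1]
cv2.imwrite("pics/s5.png",s)
cv2.imwrite("pics/c5.png",crop(s,217,190,120,90,800,600))
```

```text
(no output)
```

View pics/c5.png

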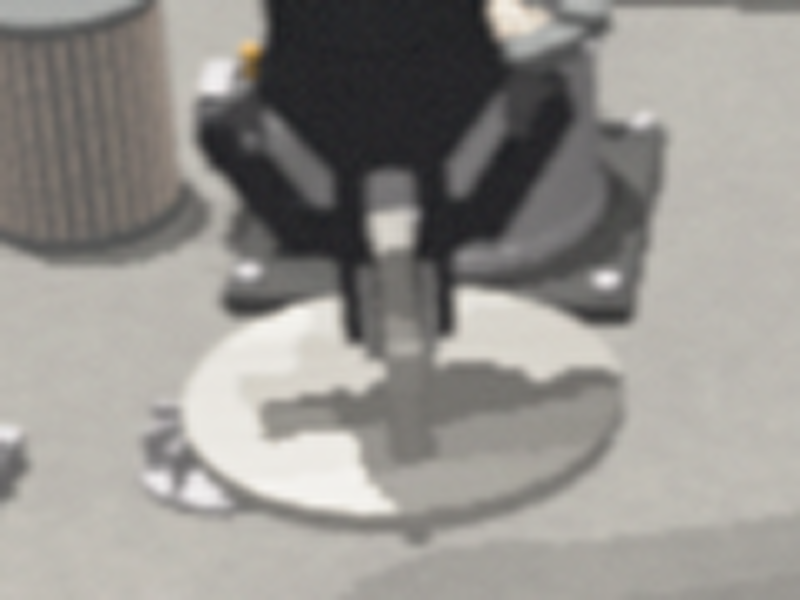

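The key shows at crop (420,535), on the rim toward the camera. That puts it at the tool's −x, so it was at world −x on the bench. With this grasp the pot angle would sit at the joint-6 limit, so I'll set the lid down and regrasp half a turn round.

Call:
apply_moves(
  targets=[
    [0, 0, 3, 0],
    [0, 0, 3, 0],
    [0, 0, 3, 0],
    [0, 0, 2, 0],
    [0, 0, 0.5, 0],
    [0, 0, 0.2, 0],
    [0, 0, 0, 0],
    [0, 0, 0, 0],
    [0, 0, 0, 0],
    [0, 0, 0, 0],
  ],
)

```text
time_s: 15.45
eef_pos: [0.5457, 0.1726, 0.0661]
eef_rot: [[0.197, -0.98, 0.004], [-0.98, -0.197, -0.001], [0.002, -0.004, -1.0]]
contact_force: [-1.5, -0.5, -5.7]
finger_gap: 0.15
grip_force: 78.4
```

Call:
apply_moves(
  targets=[
    [0, 0, 0, 0],
    [0, 0, 0, 0],
    [0, 0, -3, 0],
    [0, 0, -3, 0],
    [0, 0, 0, 10],
    [0, 0, 0, 10],
    [0, 0, 0, 10],
    [0, 0, 0, 10],
    [0, 0, 0, 10],
    [0, 0, 0, 10],
  ],
  gripper=0.2,
)

```text
time_s: 16.7
eef_pos: [0.5457, 0.1727, 0.1264]
eef_rot: [[-0.755, -0.656, 0.005], [-0.656, 0.755, -0.0], [-0.004, -0.004, -1.0]]
contact_force: [0.1, 0.8, 0.9]
finger_gap: 0.599
grip_force: 0.0
```

Call:
apply_moves(
  targets=[
    [0, 0, 0, 10],
    [0, 0, 0, 10],
    [0, 0, 0, 10],
    [0, 0, 0, 10],
    [0, 0, 0, 10],
    [0, 0, 0, 10],
    [0, 0, 0, 10],
    [0, 0, 0, 10],
    [0, 0, 0, 10],
    [0, 0, 0, 10],
  ],
)

```text
time_s: 17.95
eef_pos: [0.5457, 0.1727, 0.1264]
eef_rot: [[-0.515, 0.857, 0.005], [0.857, 0.515, -0.0], [-0.003, 0.004, -1.0]]
contact_force: [0.0, 0.9, -0.1]
finger_gap: 0.6
grip_force: 0.0
```

Call:
apply_moves(
  targets=[
    [0, 0, 0, 10],
    [0, 0, 0, 10],
    [0, 0, 2, 0],
    [0, 0, 2, 0],
    [0, 0, 1.5, 0],
    [0, 0, 0.5, 0],
    [0, 0, 0, 0],
    [0, 0, 0, 0],
    [0, 0, 0, 0],
    [0, 0, 0, 0],
  ],
)

```text
time_s: 19.2
eef_pos: [0.5458, 0.1726, 0.0661]
eef_rot: [[-0.197, 0.98, 0.004], [0.98, 0.197, -0.001], [-0.002, 0.004, -1.0]]
contact_force: [-0.1, -0.2, 0.1]
finger_gap: 0.602
grip_force: 0.0
```

Call:
apply_moves(
  targets=[
    [0, 0, 0.38, 0],
    [0, 0, 0, 0],
    [0, 0, 0, 0],
    [0, 0, 0, 0],
    [0, 0, -1, 0],
    [0, 0, -2, 0],
    [0, 0, -3, 0],
    [0, 0, -3, -10],
    [0, 0, -3, -10],
    [0, 0, -3.5, -10],
  ],
  gripper=-1,
)

```text
time_s: 20.45
eef_pos: [0.5442, 0.1724, 0.2175]
eef_rot: [[-0.665, 0.747, 0.002], [0.747, 0.665, -0.001], [-0.002, 0.0, -1.0]]
contact_force: [1.3, -0.0, -6.4]
finger_gap: 0.15
grip_force: 78.4
```

Call:
apply_moves(
  targets=[
    [0, 0, 0, -10],
    [0, 0, 0, -10],
    [0, 0, 0, -8.6],
    [-2, -4.2, 0, 0],
    [-2.2, -4.6, 0, 0],
    [-2.2, -4.6, 0, 0],
    [-2.2, -4.6, 0, 0],
    [-2.2, -4.6, 0, 0],
    [-2.2, -4.6, 0, 0],
    [-2.0, -4.2, 0, 0],
  ],
)

```text
time_s: 21.7
eef_pos: [0.5776, -0.1755, 0.2173]
eef_rot: [[-0.939, 0.343, 0.003], [0.343, 0.939, -0.0], [-0.003, 0.001, -1.0]]
contact_force: [0.3, 0.2, -5.9]
finger_gap: 0.15
grip_force: 79.0
```

Call:
apply_moves(
  targets=[
    [-1, -1.8, 0, 0],
    [-1.15, -1.95, 0, 0],
    [0, 0, 1, 0],
    [0, 0, 1, 0],
    [0, 0, 0.8, 0],
    [0, 0, 0.3, 0],
    [0, 0, 0.2, 0],
    [0, 0, 0, 0],
    [0, 0, 0, 0],
    [0, 0, 0, 0],
  ],
)

```text
time_s: 22.95
eef_pos: [0.5858, -0.2165, 0.1848]
eef_rot: [[-0.939, 0.343, 0.004], [0.343, 0.939, -0.001], [-0.004, 0.001, -1.0]]
contact_force: [-0.4, -0.4, -6.3]
finger_gap: 0.151
grip_force: 79.1
```

Run:
```python
from h import *
t=get_image("top")[:,:,::-1];s=get_image("side")[:,:,::-1]
cv2.imwrite("pics/c6.png",np.hstack([crop(t,430,120,120,120,400,400),crop(s,230,130,110,110,400,400)]))
print(robot.observe()["eef_pos"])
```

```text
[ 0.5856749  -0.21646415  0.18456281]
```

View pics/c6.png

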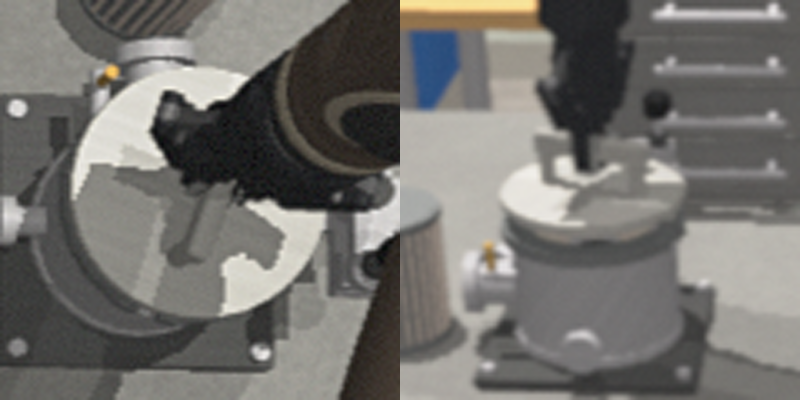

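The lid is centred over the housing in both views. I'll lower it slowly and watch the force.

Call:
apply_moves(
  targets=[
    [0, -0.1, 0.2, 0],
    [0, 0, 0.2, 0],
    [0, 0, 0.2, 0],
    [0, 0, 0.2, 0],
    [0, 0, 0.1, 0],
    [0, 0, 0.1, 0],
    [0, 0, 0.1, 0],
    [0, 0, 0.1, 0],
    [0, 0, 0, 0],
    [0, 0, 0, 0],
  ],
)

```text
time_s: 24.3
eef_pos: [0.5853, -0.2173, 0.1725]
eef_rot: [[-0.939, 0.343, 0.004], [0.343, 0.939, -0.001], [-0.004, 0.0, -1.0]]
contact_force: [0.2, 0.2, -5.8]
finger_gap: 0.147
grip_force: 79.1
```

Call:
apply_moves(
  targets=[
    [0, 0, 0.1, 0],
    [0, 0, 0.1, 0],
    [0, 0, 0.1, 0],
    [0, 0, 0.1, 0],
    [0, 0, 0, 0],
    [0, 0, 0, 0],
    [0, 0, 0, 0],
    [0, 0, 0, 0],
    [0, 0, 0, 0],
    [0, 0, 0, 0],
  ],
)

```text
time_s: 25.55
eef_pos: [0.5853, -0.2174, 0.1685]
eef_rot: [[-0.939, 0.343, 0.004], [0.343, 0.939, -0.001], [-0.004, 0.0, -1.0]]
contact_force: [1.6, 0.4, -6.0]
finger_gap: 0.148
grip_force: 79.1
```

Call:
apply_moves(
  targets=[
    [0, 0, 0.1, 0],
    [0, 0, 0.1, 0],
    [0, 0, 0.1, 0],
    [0, 0, 0, 0],
    [0, 0, 0, 0],
    [0, 0, 0, 0],
    [0, 0, 0, 0],
    [0, 0, 0, 0],
    [0, 0, 0, 0],
    [0, 0, 0, 0],
  ],
)

```text
time_s: 26.8
eef_pos: [0.5855, -0.2174, 0.1676]
eef_rot: [[-0.939, 0.343, 0.006], [0.343, 0.939, -0.002], [-0.006, 0.0, -1.0]]
contact_force: [-4.2, 0.8, 7.8]
finger_gap: 0.149
grip_force: 81.3
```

The lid seats at TCP z 0.1676, which puts the handle at about 0.166. That is home height, since riding on the key would have stopped it about 8 mm higher. I'll release and go to the knob.

Call:
apply_moves(
  targets=[
    [0, 0, 0, 0],
    [0, 0, 0, 0],
    [0, 0, 0, 0],
    [0, 0, -2, 0],
    [0, 0, -3, 0],
    [0, 0, -3, 0],
    [0.2, -3.8, 0, 0],
    [0.2, -3.8, 0, 0],
    [0.2, -3.8, 0, 0],
    [0, 0, 0, 0],
  ],
  gripper=0.2,
)

```text
time_s: 28.05
eef_pos: [0.5394, -0.3244, 0.2451]
eef_rot: [[-0.938, 0.346, 0.004], [0.346, 0.938, -0.001], [-0.004, 0.0, -1.0]]
contact_force: [-0.5, -0.5, -0.7]
finger_gap: 0.598
grip_force: 0.0
```

Run:
```python
from h import *
t=get_image("top")[:,:,::-1];s=get_image("side")[:,:,::-1]
cv2.imwrite("pics/c7.png",np.hstack([crop(t,440,130,130,130,400,400),crop(s,250,140,70,70,400,400)]))
o=robot.observe();print(o["eef_pos"],o["contact_force"])
```

```text
[ 0.54030093 -0.32236975  0.24517118] [0.43239448 0.56695463 0.05338281]
```

View pics/c7.png

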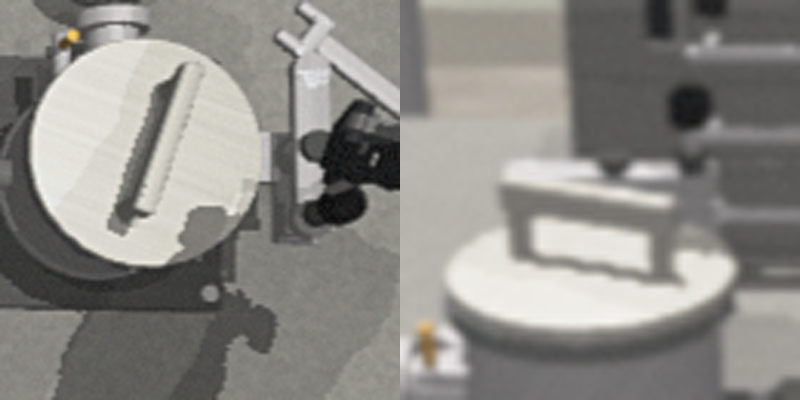

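The lid lies flat all round with its handle along the notch direction (top crop (135,215)–(192,65)). The knob is still up at side px (300.8,158.4). I'll descend and grip it.

Call:
apply_moves(
  targets=[
    [0, 0, 2, 0],
    [0, 0, 2, 0],
    [0, 0, 2, 0],
    [0, 0, 0.6, 0],
    [0, 0, 0, 0],
    [0, 0, 0, 0],
    [0, 0, 0, 0],
    [0, 0, 0, 0],
    [0, 0, 0, 0],
    [0, 0, 0, 0],
  ],
)

```text
time_s: 29.4
eef_pos: [0.5405, -0.3224, 0.1794]
eef_rot: [[-0.939, 0.343, 0.004], [0.343, 0.939, -0.001], [-0.004, 0.001, -1.0]]
contact_force: [0.3, -0.0, -0.1]
finger_gap: 0.601
grip_force: 0.0
```

Call:
apply_moves(
  targets=[
    [0, 0, 0, 0],
    [0, 0, 0, 0],
    [0, 0, 0, 0],
    [0, 0, 0, 0],
    [0, 0, 0, 0],
    [0, 0, 0, 0],
    [0, 0, 0, 0],
    [0, 0, 0, 0],
    [0, 0, 0, 0],
    [0, 0, 0, 0],
  ],
  gripper=-1,
  squeeze=30,
)

```text
time_s: 30.65
eef_pos: [0.5405, -0.3225, 0.1794]
eef_rot: [[-0.939, 0.343, 0.004], [0.343, 0.939, -0.001], [-0.004, 0.0, -1.0]]
contact_force: [-1.4, -2.8, 1.2]
finger_gap: 0.289
grip_force: 29.5
```

Call:
apply_moves(
  targets=[
    [0, 0, -0.2, 0],
    [0, 0, 0, 0],
    [-0.33, -0.71, 0, 0],
    [-0.45, -0.64, 0, 0],
    [-0.56, -0.55, 0, 0],
    [0, 0, 0, 0],
    [0, 0, 0, 0],
    [0, 0, 0, 0],
    [0, 0, 0, 0],
    [0, 0, 0, 0],
  ],
  squeeze=50,
)

```text
time_s: 31.9
eef_pos: [0.546, -0.3444, 0.1802]
eef_rot: [[-0.939, 0.343, 0.002], [0.343, 0.939, 0.0], [-0.002, 0.001, -1.0]]
contact_force: [-3.0, 0.0, -18.4]
finger_gap: 0.286
grip_force: 49.9
```

Call:
apply_moves(
  targets=[
    [-0.64, -0.45, 0.1, 0],
    [-0.71, -0.33, 0, 0],
    [-0.76, -0.2, 0, 0],
    [-0.78, -0.07, 0, 0],
    [-0.78, 0.07, 0, 0],
    [-0.76, 0.2, 0, 0],
    [0, 0, 0, 0],
    [0, 0, 0, 0],
    [0, 0, 0, 0],
    [0, 0, 0, 0],
  ],
)

```text
time_s: 33.15
eef_pos: [0.5853, -0.3678, 0.1802]
eef_rot: [[-0.939, 0.343, 0.003], [0.343, 0.939, -0.002], [-0.004, -0.0, -1.0]]
contact_force: [-2.5, -4.7, -18.8]
finger_gap: 0.286
grip_force: 50.4
```

Call:
apply_moves(
  targets=[
    [0, 0, 0.1, 0],
    [0, 0, 0, 0],
    [0, 0, 0, 0],
    [0, 0, 0, 0],
    [0, 0, -2, 0],
    [0, 0, -3, 0],
    [0, 0, -3, 0],
    [-1, -4, -2, 0],
    [-1, -4, 0, 0],
    [-1, -4, 0, 0],
  ],
  gripper=0.3,
)

```text
time_s: 34.4
eef_pos: [0.5724, -0.4913, 0.2806]
eef_rot: [[-0.939, 0.343, 0.005], [0.343, 0.939, -0.002], [-0.006, 0.0, -1.0]]
contact_force: [0.7, -0.6, -0.9]
finger_gap: 0.651
grip_force: 0.0
```

Run:
```python
from h import *
o=robot.observe();print(o["time_s"],o["eef_pos"],o["contact_force"])
for n in("top","side"):
    im=get_image(n);g=im.max(2)
    p=proj(n,[.586,-.3675,.181]);x,y=(p-12).astype(int)
    w=(g[y:y+25,x:x+25]<45).astype(np.uint8)
    k,l,st,ce=cv2.connectedComponentsWithStats(w);print(n,"knob expected",p.round(1),[(s[4],(c+[x,y]).round(1)) for s,c in zip(st[1:],ce[1:]) if s[4]>8])
    if n=="side":
        # lid's bright top: bounding box vs prediction for a home lid (top face z=.13)
        m=cv2.inRange(im[150:215,245:325],(150,145,135),(255,255,255))
        k,l,st,ce=cv2.connectedComponentsWithStats(m);i=1+st[1:,4].argmax();print("lid bbox",st[i][:4]+[245,150,0,0])
        q=circ(n,(.5853,-.2174),.078,.13);print(q.min(0),q.max(0))
```

```text
34.4 [ 0.57236906 -0.49127265  0.28063923] [ 0.7272735  -0.56228527 -0.91705116]
top knob expected [573.2 173.7] [(np.int32(127), array([570.3, 174.6]))]
side knob expected [288.5 153.2] [(np.int32(29), array([288.5, 153.9]))]
lid bbox [245 150  64  65]
[257.90288283 175.91293483] [308.46343742 196.02898216]
```

The knob sits where a clamp at about 1.57 rad puts it. The arm passed over the lid without catching, so the lid is home, and the robot is clear. I'm handing in.

```bash
python3 -c "
from rig import robot
print(robot.finish_job())"
```

```text
the job is handed in; nothing more can be done
None
```

The lid is on the housing with its key in the notch and lying flat, the clamp is swung over it to about 1.57 rad, and the job was handed in at about 34 s of the 72 s allowed; no verdict came back.

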